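# Make up a staining kit and a counting kit

### The job

Make up two kits from the row of stock behind the trays: the staining kit, one specimen jar and the tall dropper-topped stain bottle, in the tray with two compartments, and the counting kit, the other jar in the middle with the short oil bottle and the tally counter in the end compartments (either way round), in the tray with three. Set one thing down upright on the floor of each compartment, without dropping or tipping anything over. Leave the beaker, the reagent bottle and the tape roll where they are.

Things in the scene. Friction and masses are not known exactly. Their poses are not given: they have to be found in the camera images.
- tray_two: the shorter dark steel kit tray, fixed, left or right: 2 compartments in a row along its y. Outside 81 (x) x 159 (y) mm, 12 mm wire bail at each end; walls, dividers 15 mm high, 3 thick; floor 3 thick. Compartments 75 x 75 mm inside, centres at x = 0, y = -39 and +39 mm. Origin: centre of underside; x away from the robot, y to its left, turned up to 0.2 rad
- tray_three: the longer dark steel kit tray, fixed, left or right: 3 compartments in a row along its y. Outside 81 (x) x 237 (y) mm, 12 mm wire bail at each end; walls, dividers 15 mm high, 3 thick; floor 3 thick. Compartments 75 x 75 mm inside, centres at x = 0, y = -78, 0 and +78 mm. Origin: centre of underside; x away from the robot, y to its left, turned up to 0.2 rad
- jar_a: one of two alike specimen jars, short, wide, translucent, white screw lid, upright in the stock row beyond the trays. 62 mm tall; body 47 mm across, lid 52.5 mm across from 50 mm height up (grip the lid). 28 to 50 g. Origin: centre of underside, z up; any turn
- jar_b: one of two alike specimen jars, short, wide, translucent, white screw lid, upright in the stock row beyond the trays. 62 mm tall; body 47 mm across, lid 52.5 mm across from 50 mm height up (grip the lid). 28 to 50 g. Origin: centre of underside, z up; any turn
- stain_bottle: tall slim brown bottle with a narrow dropper teat, 99 mm tall, in the stock row. Round body 42 mm across with upright sides to about 55 mm height (grip there), then shoulder, collar and teat. 64 to 112 g. Origin: centre of underside, z up; any turn
- oil_bottle: short small brown bottle with plain black cap, 66 mm tall, in the stock row. Round body 33 mm across with upright sides to about 45 mm height (grip there), cap 21 mm across. 24 to 42 g. Origin: centre of underside, z up; any turn
- tally_counter: tally counter, 54 mm tall, in the stock row: drum 44 mm across, 24 mm thick, axis along its x at 26 mm height; foot 40 (x) x 50 (y) x 4 mm; fixed lever 12 mm wide on top. Grip the drum's flat faces, closing along x, about 40 mm up. 72 to 126 g. Origin: centre of underside, z up; starts turned up to 0.6 rad, any turn at the end
- beaker: bystander: glass beaker 54 mm across and 70 mm tall, open top, at the right of the work; leave it. Origin: centre of the underside
- reagent_bottle: bystander: large reagent bottle, 60 mm in diameter and 118 mm tall, at the right of the work; leave it. Origin: centre of the underside
- tape_roll: bystander: roll of tape lying flat, 96 mm across and 25 mm high, at the left of the work; leave it. Origin: centre of the underside
Mind the look-alikes: they are no part of the job. What is shaped like the tally_counter but yellow is not meant. Leave any black look-alike of the jar_a alone.

How it is judged (in metres and radians):
At the end, for the whole second after the job is handed in: Shorter tray: a jar and the stain bottle, one per compartment. Longer tray: the other jar in the middle, oil bottle and tally counter at the ends. Each centre inside its compartment, underside less than 7 mm above the bench, upright within 0.1 rad, released, at rest (((((x of jar_a in the frame of tray_two between -0.0375 and 0.0375 m and y of jar_a in the frame of tray_two between -0.0765 and -0.0015 m and x of stain_bottle in the frame of tray_two between -0.0375 and 0.0375 m and y of stain_bottle in the frame of tray_two between 0.0015 and 0.0765 m) or (x of jar_a in the frame of tray_two between -0.0375 and 0.0375 m and y of jar_a in the frame of tray_two between 0.0015 and 0.0765 m and x of stain_bottle in the frame of tray_two between -0.0375 and 0.0375 m and y of stain_bottle in the frame of tray_two between -0.0765 and -0.0015 m)) and ((x of oil_bottle in the frame of tray_three between -0.0375 and 0.0375 m and y of oil_bottle in the frame of tray_three between -0.1155 and -0.0405 m and x of tally_counter in the frame of tray_three between -0.0375 and 0.0375 m and y of tally_counter in the frame of tray_three between 0.0405 and 0.1155 m) or (x of oil_bottle in the frame of tray_three between -0.0375 and 0.0375 m and y of oil_bottle in the frame of tray_three between 0.0405 and 0.1155 m and x of tally_counter in the frame of tray_three between -0.0375 and 0.0375 m and y of tally_counter in the frame of tray_three between -0.1155 and -0.0405 m)) and (x of jar_b in the frame of tray_three between -0.0375 and 0.0375 m and y of jar_b in the frame of tray_three between -0.0375 and 0.0375 m)) or (((x of jar_b in the frame of tray_two between -0.0375 and 0.0375 m and y of jar_b in the frame of tray_two between -0.0765 and -0.0015 m and x of stain_bottle in the frame of tray_two between -0.0375 and 0.0375 m and y of stain_bottle in the frame of tray_two between 0.0015 and 0.0765 m) or (x of jar_b in the frame of tray_two between -0.0375 and 0.0375 m and y of jar_b in the frame of tray_two between 0.0015 and 0.0765 m and x of stain_bottle in the frame of tray_two between -0.0375 and 0.0375 m and y of stain_bottle in the frame of tray_two between -0.0765 and -0.0015 m)) and ((x of oil_bottle in the frame of tray_three between -0.0375 and 0.0375 m and y of oil_bottle in the frame of tray_three between -0.1155 and -0.0405 m and x of tally_counter in the frame of tray_three between -0.0375 and 0.0375 m and y of tally_counter in the frame of tray_three between 0.0405 and 0.1155 m) or (x of oil_bottle in the frame of tray_three between -0.0375 and 0.0375 m and y of oil_bottle in the frame of tray_three between 0.0405 and 0.1155 m and x of tally_counter in the frame of tray_three between -0.0375 and 0.0375 m and y of tally_counter in the frame of tray_three between -0.1155 and -0.0405 m)) and (x of jar_a in the frame of tray_three between -0.0375 and 0.0375 m and y of jar_a in the frame of tray_three between -0.0375 and 0.0375 m))) and height (world z) of jar_a between -0.001 and 0.007 m and angle between each of jar_a, jar_b, stain_bottle, oil_bottle, tally_counter's own z axis and vertical below 0.1 rad and linear speed of each of jar_a, jar_b, stain_bottle, oil_bottle, tally_counter below 0.02 m/s and angular speed of each of jar_a, jar_b, stain_bottle, oil_bottle, tally_counter below 0.2 rad/s and contact force between the fingers and jar_a below 0.05 N and height (world z) of jar_b between -0.001 and 0.007 m and contact force between the fingers and jar_b below 0.05 N and height (world z) of stain_bottle between -0.001 and 0.007 m and contact force between the fingers and stain_bottle below 0.05 N and height (world z) of oil_bottle between -0.001 and 0.007 m and contact force between the fingers and oil_bottle below 0.05 N and height (world z) of tally_counter between -0.001 and 0.007 m and contact force between the fingers and tally_counter below 0.05 N); the robot touches nothing.
It fails at once if the beaker, reagent bottle or tape roll is moved by more than 15 mm or tipped by more than 0.3 rad (distance of any of beaker, reagent_bottle, tape_roll from where it was at the start of the episode above 0.015 m or angle between any of beaker, reagent_bottle, tape_roll's own z axis and vertical above 0.3 rad).
It fails at once if one of the five stock things is tipped by more than 0.6 rad (angle between any of jar_a, jar_b, stain_bottle, oil_bottle, tally_counter's own z axis and vertical above 0.6 rad).
It fails at once if one of the five stock things is dropped or thrown (faster than 0.6 m/s with no finger on it: a fall of about 18 mm) ((linear speed of jar_a above 0.6 m/s and contact force between the fingers and jar_a below 0.01 N) or (linear speed of jar_b above 0.6 m/s and contact force between the fingers and jar_b below 0.01 N) or (linear speed of stain_bottle above 0.6 m/s and contact force between the fingers and stain_bottle below 0.01 N) or (linear speed of oil_bottle above 0.6 m/s and contact force between the fingers and oil_bottle below 0.01 N) or (linear speed of tally_counter above 0.6 m/s and contact force between the fingers and tally_counter below 0.01 N)).
It also fails if it takes over 109 s, if anything falls off the work surface, if the arm or the gripper's body presses on something with over 40 N, if the wrist force passes 120 N, or if a joint passes its speed limit or range.

### The arm

A 6-joint arm with a two-finger parallel gripper is mounted at the origin on a cart in front of the work surface, level with it; the furniture and walls round the work are solid. World frame = base frame: x ahead of the robot, y to its left, z up, the work surface at z = 0. Lengths are in m, angles in degrees, forces in N, time in s.
With the tool pointing down it reaches from about 0.35 to 0.875 m from the base axis. Payload 4.2 kg.
Tool frame: the origin (TCP) lies between the finger pads; the fingertips stand 17 mm ahead of it and the grasp point (between the pads) lies 2 mm behind it; z points along the fingers, y is the line along which they close (so a half turn about z gives the same grasp; the last joint's range is limited). The gripper opens to 87 mm and grips with 3 to 60 N. Pads are 19 mm wide; open, the fingers measure 117 mm over their backs; the gripper's body (75 mm by 190 mm) begins 51 mm behind the grasp point.
Start: joints at [-52.735, 22.042, 0.453, 0, -68.411, -14.817], TCP at [0.239, -0.578, 0.24] pointing down, gripper open.
Joint ranges: [-179.83, 179.83], [-69.29, 118.12], [-61.27, 80.66], [-181.25, 117.63], [-171.15, -9.14], [-177.46, 177.46]. Speed limits (degrees/s): [159.86, 159.86, 180, 180, 180, 180].

### API

Orientations are given as a 3x3 rotation matrix whose columns are the frame's x, y, z axes.
In Python, from station import r gives the robot as it stands.
- The arm moves only by the tool servo_tool, never from a script. Its argument "targets" is a list of rows, each a list of 5 numbers: the shift along the world's x, y, z in units of 30 mm (1.0 is 30 mm), then the turn about the world's z in rad, then the finger opening in mm, from 0 to 87. In form: [[x, y, z, turn, gripper], ...]. A call has exactly 5 rows; each row is the pose to reach, as a shift and turn from the pose commanded when the call began; what a row does not reach only later rows make up. A row lasts 1/12 s, in which the tool goes at most 41.7 mm and 7.16 degrees, less where a joint would pass 70% of its speed; a pose out of reach is approached as far as the arm can. A call with a gripper value outside its range is refused whole. The fingers move at their own pace and stop on an object; the grip force is fixed at half the most. Time passes only in rows, so rows that repeat a pose let the fingers close, or fill a call up. It gives the time, the measured TCP pose, the force, the opening and the grip force at its end, in the units of the state.
- r.sense(): the state, without advancing time (a new reading comes with each control period).
- r.capture(name): name is "scene" or "top"; returns a dict with "pixels" (420x560x3 uint8, red, green, blue), "fx", "fy", "cx", "cy" (pixels), "dist_coeffs" ([k1, k2, p1, p2, k3] as OpenCV has them; the pictures are not rectified), "world_from_camera" (4x4, takes a point from camera to world coordinates). Camera axes: x right, y down, z forward; pixel columns grow to the right and rows downward; lengths in m; the calibration is good to about 2 mm. A picture is of the moment at which its call begins. There is no depth.
- r.finish_job(): hands the job in; it is judged then, once.
The state is a dict: "time_s": time; "joints": joint angles; "joint_velocities": joint speeds; "effort": joint torques, N m; "tcp_pos": TCP position; "ee_rot": TCP orientation; "wrist_force": force on the tool from outside, world axes, zero at the start; "moment": the same for the moment, N m; "gripper_width": opening from 0.0 (shut) to 1.0 (fully open); "gripper_force": force on a finger pad.
Only numpy, scipy, OpenCV 4.12 (cv2) and the standard library are available. Lean on these libraries where they do the work, as an engineer would, in place of code of your own. Each camera call takes 0.05 s, during which the arm holds its last target. There are 200 camera calls.

## Working session

There is one attempt and no reset: what is moved stays moved. The work goes in short steps, Python scripts to look and compute and a tool call to move; the robot and the scene stay as the last step left them, time stands still between calls to the robot, and variables do not carry over. Pictures are saved under pics/ and viewed, at most 14 in all, crops included, and the job is handed in when it is done.

Besides the shell and the picture viewer there is one more tool, called after "Call:" in YAML: its name, and indented under it one key for each argument. servo_tool: Moves the arm, as the interface text tells. Its arguments: {"type":"object","properties":{"targets":{"type":"array","items":{"type":"array","items":{"type":"number"}}}},"required":["targets"]}

```bash
mkdir -p pics; python3 - <<'E'
from station import r
import cv2,numpy as np
for n in("scene","top"):
    c=r.capture(n); cv2.imwrite(f"pics/{n}0.png",c["pixels"][:,:,::-1]); print(n,c["fx"],c["cx"],c["cy"],c["dist_coeffs"],np.round(c["world_from_camera"],3).tolist())
s=r.sense();print(s["tcp_pos"],s["ee_rot"],s["time_s"])
E
```

```text
scene 386.8699984901057 279.22037273491463 208.2927814901957 [-0.05028467  0.          0.          0.          0.        ] [[-0.65, -0.508, 0.565, -0.087], [-0.76, 0.435, -0.483, 0.583], [-0.0, -0.743, -0.669, 0.805], [0.0, 0.0, 0.0, 1.0]]
top 443.0440709073123 272.5665427562285 205.01735047149418 [-0.04360548  0.          0.          0.          0.        ] [[-0.01, -0.981, 0.196, 0.286], [-1.0, 0.011, 0.003, 0.012], [-0.005, -0.196, -0.981, 1.436], [0.0, 0.0, 0.0, 1.0]]
[ 0.23848155 -0.57715854  0.23858633] [[-9.24277810e-01 -3.81719596e-01 -8.23942366e-04]
 [-3.81720474e-01  9.24276154e-01  1.75216164e-03]
 [ 9.27158476e-05  1.93399980e-03 -9.99998126e-01]] 0.1
```

View pics/scene0.png

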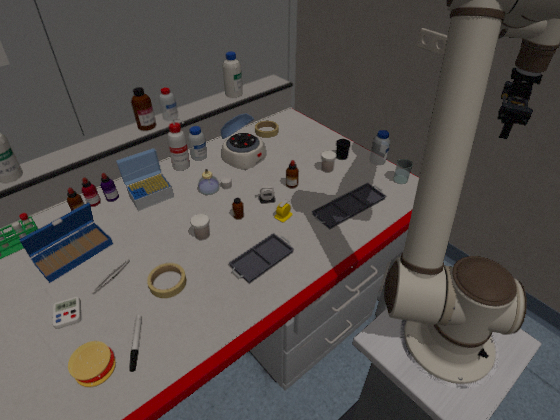

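View pics/top0.png

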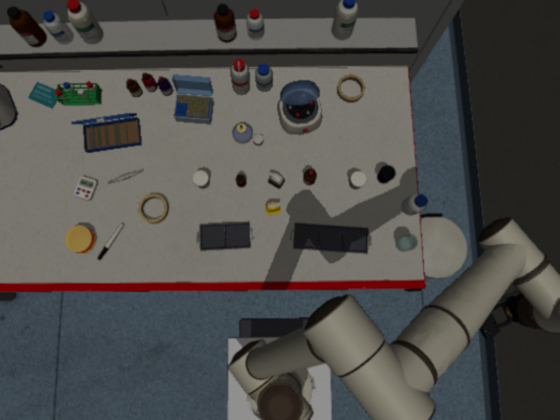

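The top view shows, in stock-row order: white jar (201,178), oil bottle (241,180), grey counter (276,179), stain bottle (310,177), white jar (358,180) and black jar look-alike (386,174). A yellow counter look-alike is at (273,208). The two-compartment tray is at (225,236) and the three-compartment one at (331,238). I'll enlarge to confirm.

```bash
python3 - <<'E'
import cv2
a=cv2.imread("pics/top0.png")
cv2.imwrite("pics/c1.png",cv2.convertScaleAbs(cv2.resize(a[160:260,185:315],None,fx=6,fy=6,interpolation=cv2.INTER_CUBIC),alpha=1.6))
cv2.imwrite("pics/c2.png",cv2.convertScaleAbs(cv2.resize(a[160:260,280:410],None,fx=6,fy=6,interpolation=cv2.INTER_CUBIC),alpha=2.2))
b=cv2.imread("pics/scene0.png")
cv2.imwrite("pics/c3.png",cv2.convertScaleAbs(cv2.resize(b[130:250,180:360],None,fx=4.4,fy=4.4,interpolation=cv2.INTER_CUBIC),alpha=1.8))
E
```

```text
(no output)
```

View pics/c1.png

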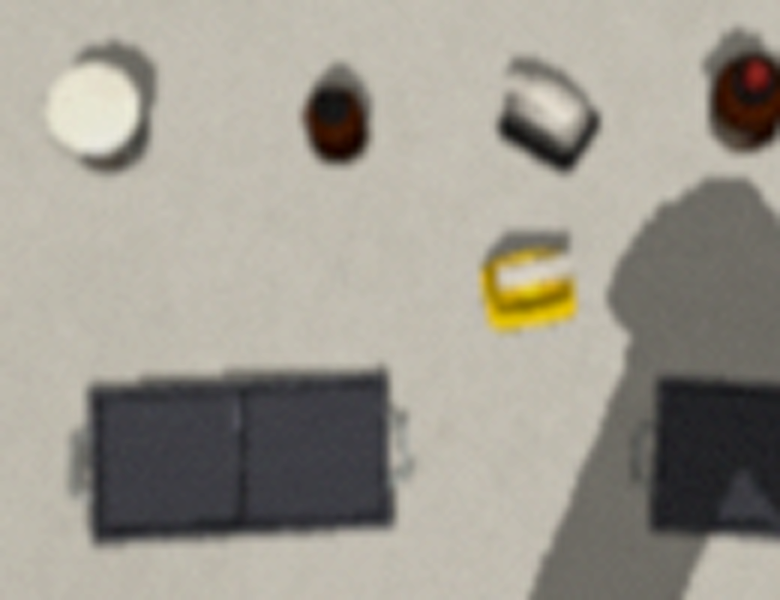

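View pics/c2.png

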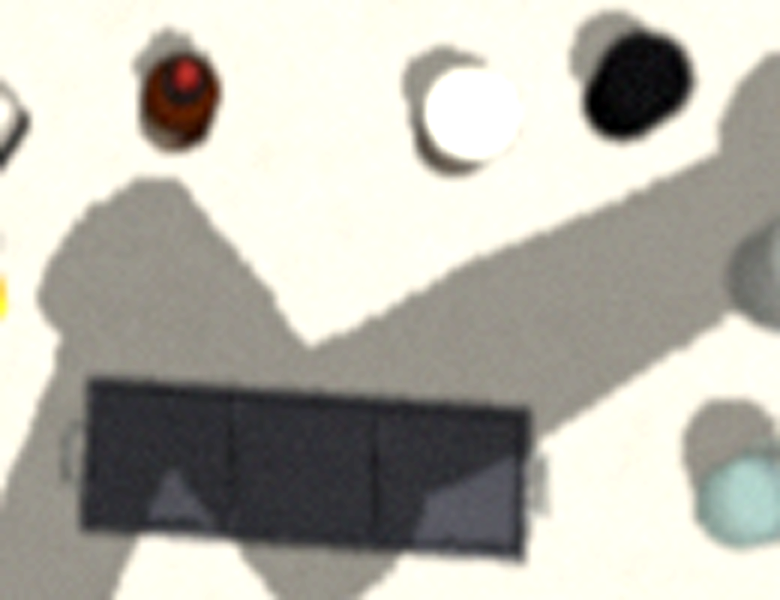

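View pics/c3.png

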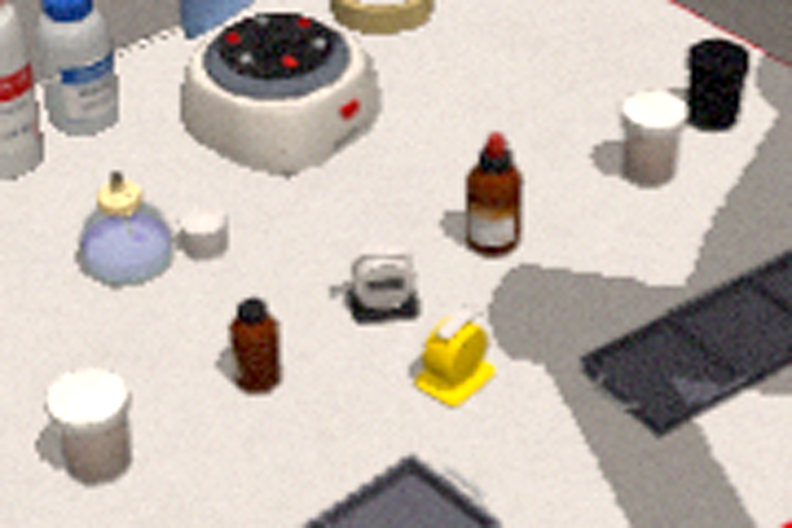

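Confirmed: the two white-lid jars are c1 (94,107) and c2 (472,113), and the black one beside the latter is the look-alike. The grey/white drum at c1 (550,115) is the counter, and the yellow one at c1 (530,290) is the decoy. The brown bottle with the red teat, c2 (187,72), is the stain bottle, and the small black-capped one, c1 (331,104), is the oil bottle. Now for the metric positions from both cameras.

```bash
cat > h.py <<'E'
from station import r
import cv2,numpy as np
C={}
def cam(n):
    if n not in C: C[n]=r.capture(n)
    return C[n]
def xy(n,uv,z):
    c=cam(n);K=np.array([[c["fx"],0,c["cx"]],[0,c["fy"],c["cy"]],[0,0,1]]);T=np.array(c["world_from_camera"])
    p=cv2.undistortPoints(np.float64([[uv]]),K,np.float64(c["dist_coeffs"]))[0,0]
    d=T[:3,:3]@[p[0],p[1],1];o=T[:3,3];return (o+d*(z-o[2])/d[2])[:2]
def px(n,P):
    c=cam(n);K=np.array([[c["fx"],0,c["cx"]],[0,c["fy"],c["cy"]],[0,0,1]]);W=np.linalg.inv(c["world_from_camera"])
    return cv2.projectPoints(np.float64(P).reshape(-1,3),cv2.Rodrigues(W[:3,:3])[0],W[:3,3],K,np.float64(c["dist_coeffs"]))[0][:,0]
def up(u,s,o): return (np.array(u)+.5)/s-.5+o
E
python3 - <<'E'
from h import *
np.set_printoptions(precision=4,suppress=True)
c1=lambda u:up(u,6,(185,160));c2=lambda u:up(u,6,(280,160));c3=lambda u:up(u,4.4,(180,130))
for n,f,u,g,z in[("jarL",c1,(94,107),(88,400),.062),("oil",c1,(331,104),(251,307),.066),("stain",c2,(187,72),(496,142),.098),("jarR",c2,(472,113),(654,112),.062)]:
    print(n,xy("top",f(u),z),xy("scene",c3(g),z))
print("foot",[xy("top",c1(u),.003) for u in[(500,125),(570,168),(598,122)]],"lever",xy("top",c1((553,98)),.05))
print("foot scene",[xy("scene",c3(u),.003) for u in[(356,322),(418,314)]],)
for n,f,cs in(("two",c1,[(92,388),(385,375),(392,522),(96,540)]),("three",c2,[(90,380),(528,408),(522,560),(82,528)])):
    P=np.array([xy("top",f(u),.015) for u in cs]);d=P[0]-P[1]+P[3]-P[2];print(n,P.mean(0),np.linalg.norm(d)/2,"yaw",np.arctan2(-d[0],d[1]))
print("black",xy("top",c2((638,85)),.06),"yellow",xy("top",c1((532,295)),.02),"beaker",xy("top",c2((745,500)),.07))
E
```

```text
jarL [0.6535 0.2471] [0.6458 0.2476]
oil [0.6525 0.1199] [0.648  0.1188]
stain [ 0.6587 -0.1047] [ 0.6497 -0.1013]
jarR [ 0.6445 -0.2595] [ 0.6378 -0.2558]
foot [array([0.6562, 0.0307]), array([ 0.6312, -0.0079]), array([ 0.6573, -0.0238])] lever [0.6588 0.0014]
foot scene [array([0.6484, 0.0317]), array([ 0.6263, -0.0076])]
two [0.471  0.1714] 0.15889110409982554 yaw 0.04279822348650705
three [ 0.4605 -0.1698] 0.23642920635439924 yaw -0.08009427122744947
black [ 0.6596 -0.35  ] yellow [0.5566 0.0139] beaker [ 0.4347 -0.3896]
```

```bash
cat > ov.py <<'E'
from h import *
E={ "jarL":(.650,.2473,[(.0235,0),(.02625,.05),(.02625,.062)]),"oil":(.650,.1194,[(.0165,0),(.0165,.045),(.0105,.066)]),
"stain":(.654,-.103,[(.021,0),(.021,.055),(.003,.099)]),"jarR":(.641,-.2577,[(.0235,0),(.02625,.05),(.02625,.062)])}
t=np.linspace(0,2*np.pi,60)
def draw(n,x0,y0,w,h,s,out):
    im=cam(n)["pixels"][:,:,::-1][y0:y0+h,x0:x0+w]
    im=cv2.convertScaleAbs(cv2.resize(im,None,fx=s,fy=s,interpolation=cv2.INTER_CUBIC),alpha=1.4)
    def pl(P,c): 
        q=(px(n,P)-[x0,y0]+.5)*s-.5; cv2.polylines(im,[np.int32(q*8)],True,c,1,cv2.LINE_AA,3)
    for x,y,R in E.values():
        for r_,z in R: pl(np.c_[x+r_*np.cos(t),y+r_*np.sin(t),0*t+z],(0,255,0))
    for (x,y,a,L) in((.471,.1714,.043,.159),(.4605,-.1698,-.080,.237)):
        B=np.array([[.0405,L/2],[.0405,-L/2],[-.0405,-L/2],[-.0405,L/2]])@np.array([[np.cos(a),np.sin(a)],[-np.sin(a),np.cos(a)]])+[x,y]
        for z,c in((.015,(255,255,0)),): pl(np.c_[B,B[:,0]*0+z],c)
    a=-.55;x,y=.655,.0025;Rm=np.array([[np.cos(a),np.sin(a)],[-np.sin(a),np.cos(a)]])
    B=np.array([[.02,.025],[.02,-.025],[-.02,-.025],[-.02,.025]])@Rm+[x,y];pl(np.c_[B,B[:,0]*0+.004],(0,0,255))
    for dx in(-.012,.012): pl(np.c_[np.c_[0*t+dx,.022*np.cos(t)]@Rm+[x,y],.026+.022*np.sin(t)],(0,0,255))
    return cv2.imwrite(out,im)
draw("top",185,158,200,105,4,"pics/o1.png")
draw("scene",180,130,215,150,3.7,"pics/o2.png")
E
python3 ov.py
```

```text
(no output)
```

View pics/o1.png

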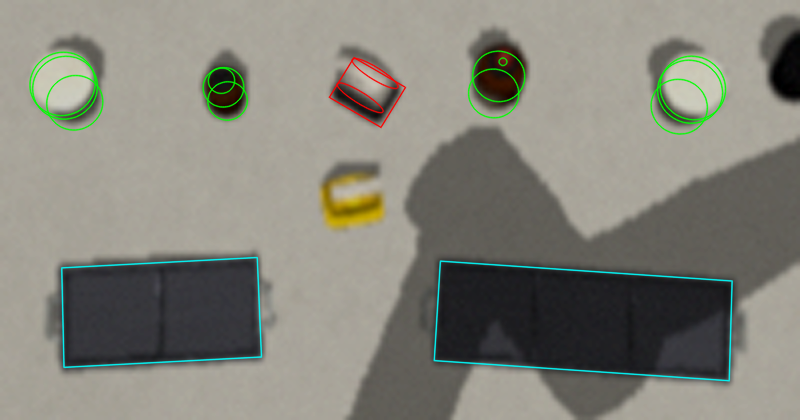

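View pics/o2.png

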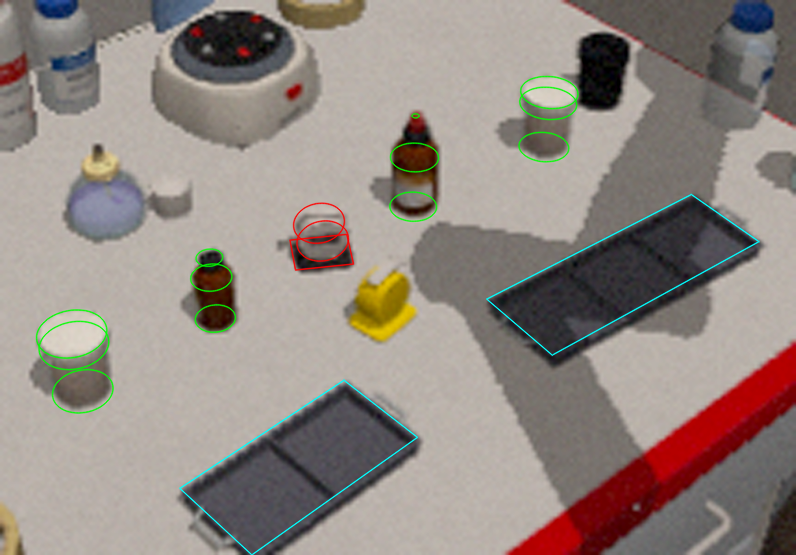

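Overlay check: the trays fit the top view, and the scene view is offset by a consistent few mm, so I'll use the average of the two. I'll start with the right jar.

Call:
servo_tool:
  targets:
    - [1,0.8,0,0.118,87]
    - [2,1.6,0,0.236,87]
    - [3,2.4,0,0.354,87]
    - [4,3.2,0,0.472,87]
    - [5,4,0,0.59,87]

```text
time_s: 0.72
tcp_pos: [0.3897, -0.4564, 0.2396]
ee_rot: [[-0.551, -0.834, 0.0], [-0.834, 0.551, -0.0], [-0.0, -0.0, -1.0]]
wrist_force: [0.5, 0.1, -0.4]
gripper_width: 0.999
gripper_force: 0.0
```

Call:
servo_tool:
  targets:
    - [1,0.8,0,0.118,87]
    - [2,1.6,0,0.236,87]
    - [3,2.4,0,0.354,87]
    - [4,3.2,0,0.472,87]
    - [5,4,0,0.59,87]

```text
time_s: 1.13
tcp_pos: [0.5399, -0.3361, 0.2397]
ee_rot: [[0.007, -1.0, 0.0], [-1.0, -0.007, -0.0], [0.0, -0.0, -1.0]]
wrist_force: [0.6, -0.6, -0.0]
gripper_width: 1.003
gripper_force: 0.0
```

Call:
servo_tool:
  targets:
    - [0.9,0.7,0,0,87]
    - [1.8,1.4,0,0,87]
    - [2.7,2.1,-0.5,0,87]
    - [3.42,2.65,-1,0,87]
    - [3.42,2.65,-1.6,0,87]

```text
time_s: 1.55
tcp_pos: [0.6455, -0.2547, 0.1909]
ee_rot: [[0.006, -1.0, 0.003], [-1.0, -0.006, -0.0], [0.0, -0.003, -1.0]]
wrist_force: [-0.5, -0.6, 0.9]
gripper_width: 1.0
gripper_force: 0.0
```

```bash
python3 - <<'E'
from h import *
a=cam("top")["pixels"][:,:,::-1];b=cam("scene")["pixels"][:,:,::-1]
s=r.sense();print(s["tcp_pos"],s["time_s"])
f=lambda im,x,y:cv2.convertScaleAbs(cv2.resize(im[y:y+110,x:x+80],None,fx=5,fy=5,interpolation=cv2.INTER_CUBIC),alpha=1.6)
cv2.imwrite("pics/g1.png",np.hstack([f(a,320,130),f(b,290,80)]))
tip=s["tcp_pos"]+np.array([0,0,-.017]);print(px("top",tip),px("scene",tip))
E
```

```text
[ 0.64011328 -0.25619984  0.18702485] 1.65
[[363.92026182 170.57548264]] [[330.60447861 126.73538554]]
```

View pics/g1.png

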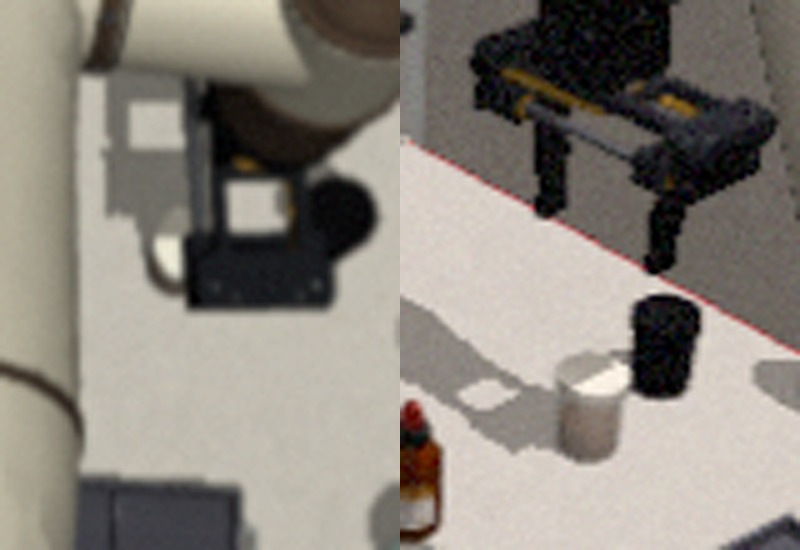

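The scene view puts the real fingertips about 1.5 px lower than predicted from the TCP, so the top camera's estimates are the truer ones. I'll descend on the jar.

Call:
servo_tool:
  targets:
    - [0.03,0,-0.9,0,87]
    - [0.05,0,-1.9,0,87]
    - [0.05,0,-2.9,0,87]
    - [0.05,0,-3.8,0,87]
    - [0.05,0,-4.3,0,87]

```text
time_s: 2.07
tcp_pos: [0.6407, -0.2587, 0.0602]
ee_rot: [[-0.001, -1.0, -0.004], [-1.0, 0.001, 0.001], [-0.001, 0.004, -1.0]]
wrist_force: [-0.8, 0.7, -0.2]
gripper_width: 1.0
gripper_force: 0.0
```

Call:
servo_tool:
  targets:
    - [0,0,-0.2,0,87]
    - [0,0,-0.2,0,87]
    - [0,0,-0.2,0,65]
    - [0,0,-0.2,0,60]
    - [0,0,-0.2,0,56]

```text
time_s: 2.48
tcp_pos: [0.6438, -0.2585, 0.0587]
ee_rot: [[0.001, -1.0, 0.004], [-1.0, -0.001, -0.001], [0.001, -0.004, -1.0]]
wrist_force: [0.3, -0.7, 0.2]
gripper_width: 0.851
gripper_force: 0.0
```

Call:
servo_tool:
  targets:
    - [0,0,-0.12,0,60]
    - [0,0,-0.12,0,56]
    - [0,0,-0.12,0,56]
    - [0,0,-0.12,0,52]
    - [0,0,-0.12,0,45]

```text
time_s: 2.9
tcp_pos: [0.6431, -0.2581, 0.0531]
ee_rot: [[0.001, -1.0, 0.001], [-1.0, -0.001, -0.0], [0.0, -0.001, -1.0]]
wrist_force: [0.1, 0.5, -0.2]
gripper_width: 0.584
gripper_force: 16.9
```

Call:
servo_tool:
  targets:
    - [0,0,0,0,40]
    - [0,0,0,0,35]
    - [0,0,0,0,35]
    - [0,0,0,0,35]
    - [0,0,0,0,35]

```text
time_s: 3.32
tcp_pos: [0.6431, -0.2581, 0.0531]
ee_rot: [[0.001, -1.0, 0.001], [-1.0, -0.001, -0.0], [0.0, -0.001, -1.0]]
wrist_force: [1.1, 0.9, 0.7]
gripper_width: 0.581
gripper_force: 30.0
```

Call:
servo_tool:
  targets:
    - [0,0,0.3,0,35]
    - [0,0,1.2,0,35]
    - [0,0,2.2,0,35]
    - [0,0,3.2,0,35]
    - [0,0,4,0,35]

```text
time_s: 3.73
tcp_pos: [0.6429, -0.2584, 0.176]
ee_rot: [[0.001, -1.0, 0.002], [-1.0, -0.001, -0.001], [0.001, -0.002, -1.0]]
wrist_force: [0.6, -0.1, 0.1]
gripper_width: 0.585
gripper_force: 30.0
```

Call:
servo_tool:
  targets:
    - [-1,0.5,0,0,35]
    - [-2.25,1.1,0,0,35]
    - [-3.5,1.7,0,0,35]
    - [-4.75,2.3,0,0,35]
    - [-5.8,2.8,0,0,35]

```text
time_s: 4.15
tcp_pos: [0.4656, -0.1733, 0.1731]
ee_rot: [[0.001, -1.0, -0.001], [-1.0, -0.001, 0.0], [-0.0, 0.001, -1.0]]
wrist_force: [0.5, 0.3, 0.5]
gripper_width: 0.581
gripper_force: 30.0
```

Call:
servo_tool:
  targets:
    - [-0.28,0.16,-0.5,0,35]
    - [-0.28,0.16,-1.4,0,35]
    - [-0.28,0.16,-2.3,0,35]
    - [-0.28,0.16,-3,0,35]
    - [-0.28,0.16,-3.4,0,35]

```text
time_s: 4.57
tcp_pos: [0.4586, -0.1691, 0.0693]
ee_rot: [[0.001, -1.0, -0.004], [-1.0, -0.001, 0.0], [-0.0, 0.004, -1.0]]
wrist_force: [1.2, 0.2, -0.2]
gripper_width: 0.582
gripper_force: 30.0
```

Call:
servo_tool:
  targets:
    - [0,0,-0.2,0,35]
    - [0,0,-0.35,0,35]
    - [0,0,-0.42,0,35]
    - [0,0,-0.44,0,35]
    - [0,0,-0.44,0,35]

```text
time_s: 4.98
tcp_pos: [0.4609, -0.1694, 0.0584]
ee_rot: [[0.001, -1.0, 0.001], [-1.0, -0.001, -0.0], [0.0, -0.001, -1.0]]
wrist_force: [-0.0, -0.2, 0.3]
gripper_width: 0.586
gripper_force: 30.0
```

Call:
servo_tool:
  targets:
    - [0,0,-0.04,0,35]
    - [0,0,-0.07,0,35]
    - [0,0,-0.07,0,35]
    - [0,0,-0.07,0,35]
    - [0,0,-0.07,0,35]

```text
time_s: 5.4
tcp_pos: [0.4608, -0.1694, 0.056]
ee_rot: [[0.001, -1.0, 0.001], [-1.0, -0.001, -0.0], [0.0, -0.001, -1.0]]
wrist_force: [0.1, -0.8, 2.4]
gripper_width: 0.582
gripper_force: 30.0
```

Call:
servo_tool:
  targets:
    - [0,0,0,0,55]
    - [0,0,0,0,60]
    - [0,0,0,0,70]
    - [0,0,0,0,75]
    - [0,0,0,0,80]

```text
time_s: 5.82
tcp_pos: [0.4602, -0.1693, 0.0555]
ee_rot: [[0.001, -1.0, -0.0], [-1.0, -0.001, 0.0], [-0.0, 0.0, -1.0]]
wrist_force: [0.2, 0.5, -0.7]
gripper_width: 0.831
gripper_force: 0.0
```

Call:
servo_tool:
  targets:
    - [0,0,0,0,80]
    - [0,0,0.5,0,75]
    - [0,0,1.5,0,75]
    - [0,0,2.7,0,75]
    - [0,0,4,0,75]

```text
time_s: 6.23
tcp_pos: [0.4592, -0.1692, 0.176]
ee_rot: [[0.001, -1.0, -0.004], [-1.0, -0.001, 0.0], [-0.0, 0.004, -1.0]]
wrist_force: [1.7, 0.0, -0.4]
gripper_width: 0.864
gripper_force: 0.0
```

Call:
servo_tool:
  targets:
    - [1,0.35,0,0,80]
    - [2.3,0.77,0,0,80]
    - [3.6,1.2,0,0,80]
    - [4.9,1.63,0,0,80]
    - [6.1,2.03,0,0,80]

```text
time_s: 6.65
tcp_pos: [0.6451, -0.1076, 0.1757]
ee_rot: [[0.001, -1.0, 0.0], [-1.0, -0.001, 0.0], [-0.0, -0.0, -1.0]]
wrist_force: [0.4, 0.7, 0.5]
gripper_width: 0.914
gripper_force: 0.0
```

Call:
servo_tool:
  targets:
    - [0.45,0.15,0,0,80]
    - [0.45,0.15,-0.4,0,80]
    - [0.45,0.15,-1.4,0,80]
    - [0.45,0.15,-2.4,0,80]
    - [0.45,0.15,-3.2,0,80]

```text
time_s: 7.07
tcp_pos: [0.6546, -0.104, 0.0769]
ee_rot: [[0.0, -1.0, -0.003], [-1.0, -0.0, 0.001], [-0.001, 0.003, -1.0]]
wrist_force: [-0.6, 0.1, 0.3]
gripper_width: 0.918
gripper_force: 0.0
```

Call:
servo_tool:
  targets:
    - [0,0,-0.5,0,80]
    - [0,0,-0.85,0,80]
    - [0,0,-0.95,0,65]
    - [0,0,-0.95,0,55]
    - [0,0,-0.95,0,50]

```text
time_s: 7.48
tcp_pos: [0.6573, -0.1041, 0.0522]
ee_rot: [[0.001, -1.0, 0.002], [-1.0, -0.001, -0.0], [0.0, -0.002, -1.0]]
wrist_force: [0.4, 0.4, -1.0]
gripper_width: 0.77
gripper_force: 0.0
```

Call:
servo_tool:
  targets:
    - [0,0,0,0,45]
    - [0,0,0,0,40]
    - [0,0,0,0,35]
    - [0,0,0,0,25]
    - [0,0,0,0,25]

```text
time_s: 7.9
tcp_pos: [0.6575, -0.1039, 0.052]
ee_rot: [[0.001, -1.0, 0.002], [-1.0, -0.001, -0.0], [0.0, -0.002, -1.0]]
wrist_force: [0.8, 0.8, 2.5]
gripper_width: 0.467
gripper_force: 29.9
```

Call:
servo_tool:
  targets:
    - [0,0,0,0,25]
    - [0,0,0,0,25]
    - [0,0,0,0,25]
    - [0,0,0,0,25]
    - [0,0,0,0,25]

```text
time_s: 8.32
tcp_pos: [0.6575, -0.1039, 0.052]
ee_rot: [[0.001, -1.0, 0.002], [-1.0, -0.001, -0.0], [0.0, -0.002, -1.0]]
wrist_force: [-0.2, 1.0, 4.7]
gripper_width: 0.472
gripper_force: 29.9
```

Call:
servo_tool:
  targets:
    - [0,0,0.3,0,25]
    - [0,0,1.2,0,25]
    - [0,0,2.2,0,25]
    - [0,0,3.2,0,25]
    - [0,0,4,0,25]

```text
time_s: 8.73
tcp_pos: [0.6565, -0.104, 0.1727]
ee_rot: [[0.001, -1.0, -0.001], [-1.0, -0.001, -0.0], [0.0, 0.001, -1.0]]
wrist_force: [0.1, -0.7, -0.6]
gripper_width: 0.469
gripper_force: 29.9
```

Call:
servo_tool:
  targets:
    - [-0.6,0.8,0,0,25]
    - [-1.3,1.7,0,0,25]
    - [-2.1,2.7,0,0,25]
    - [-2.9,3.7,0,0,25]
    - [-3.7,4.7,0,0,25]

```text
time_s: 9.15
tcp_pos: [0.5436, 0.0377, 0.1703]
ee_rot: [[-0.0, -1.0, -0.003], [-1.0, 0.0, -0.0], [0.0, 0.003, -1.0]]
wrist_force: [0.8, 0.7, -1.8]
gripper_width: 0.469
gripper_force: 29.9
```

Call:
servo_tool:
  targets:
    - [-0.8,1,0,0,25]
    - [-1.6,2.1,0,0,25]
    - [-2.2,2.85,0,0,25]
    - [-2.44,3.18,0,0,25]
    - [-2.44,3.18,-0.5,0,25]

```text
time_s: 9.57
tcp_pos: [0.4721, 0.1349, 0.1583]
ee_rot: [[0.005, -1.0, 0.004], [-1.0, -0.005, 0.003], [-0.003, -0.004, -1.0]]
wrist_force: [0.5, 0.7, -1.2]
gripper_width: 0.465
gripper_force: 29.9
```

Call:
servo_tool:
  targets:
    - [0,0,-0.9,0,25]
    - [0,0,-1.8,0,25]
    - [0,0,-2.5,0,25]
    - [0,0,-3,0,25]
    - [0,0,-3.2,0,25]

```text
time_s: 9.98
tcp_pos: [0.4705, 0.1312, 0.0575]
ee_rot: [[0.0, -1.0, -0.006], [-1.0, -0.0, -0.003], [0.003, 0.006, -1.0]]
wrist_force: [-0.1, -0.0, -0.6]
gripper_width: 0.467
gripper_force: 29.9
```

Call:
servo_tool:
  targets:
    - [0,0,-0.1,0,25]
    - [0,0,-0.13,0,25]
    - [0,0,-0.15,0,25]
    - [0,0,-0.15,0,25]
    - [0,0,-0.15,0,25]

```text
time_s: 10.4
tcp_pos: [0.4731, 0.1328, 0.0565]
ee_rot: [[0.001, -1.0, 0.002], [-1.0, -0.001, 0.001], [-0.001, -0.002, -1.0]]
wrist_force: [-0.0, -0.0, -0.7]
gripper_width: 0.47
gripper_force: 29.9
```

Call:
servo_tool:
  targets:
    - [0,0,-0.03,0,25]
    - [0,0,-0.05,0,25]
    - [0,0,-0.05,0,25]
    - [0,0,-0.05,0,25]
    - [0,0,-0.05,0,25]

```text
time_s: 10.82
tcp_pos: [0.473, 0.1327, 0.0549]
ee_rot: [[0.001, -1.0, 0.001], [-1.0, -0.001, 0.0], [-0.0, -0.001, -1.0]]
wrist_force: [-0.7, 0.0, 5.2]
gripper_width: 0.466
gripper_force: 29.9
```

Call:
servo_tool:
  targets:
    - [0,0,0,0,45]
    - [0,0,0,0,50]
    - [0,0,0,0,60]
    - [0,0,0,0,70]
    - [0,0,0,0,70]

```text
time_s: 11.23
tcp_pos: [0.4726, 0.1324, 0.0539]
ee_rot: [[0.001, -1.0, -0.0], [-1.0, -0.001, -0.0], [0.0, 0.0, -1.0]]
wrist_force: [-0.2, 1.1, -1.1]
gripper_width: 0.718
gripper_force: 0.0
```

Call:
servo_tool:
  targets:
    - [0,0,0.2,0,75]
    - [0,0,1,0,75]
    - [0,0,2.2,0,75]
    - [0,0,3.4,0,75]
    - [0,0,4.4,0,75]

```text
time_s: 11.65
tcp_pos: [0.473, 0.1325, 0.189]
ee_rot: [[0.001, -1.0, 0.002], [-1.0, -0.001, 0.001], [-0.001, -0.002, -1.0]]
wrist_force: [1.0, -0.0, -0.2]
gripper_width: 0.857
gripper_force: 0.0
```

Call:
servo_tool:
  targets:
    - [1,0.64,0,0,87]
    - [2.1,1.34,0,0,87]
    - [3.2,2.04,0,0,87]
    - [4.3,2.74,0,0,87]
    - [5.3,3.38,0,0,87]

```text
time_s: 12.07
tcp_pos: [0.6332, 0.2349, 0.1866]
ee_rot: [[0.001, -1.0, 0.001], [-1.0, -0.001, 0.0], [-0.0, -0.001, -1.0]]
wrist_force: [0.3, -0.2, -0.7]
gripper_width: 0.995
gripper_force: 0.0
```

Call:
servo_tool:
  targets:
    - [0.69,0.44,0,0,87]
    - [0.69,0.44,-0.5,0,87]
    - [0.69,0.44,-1.6,0,87]
    - [0.69,0.44,-2.7,0,87]
    - [0.69,0.44,-3.6,0,87]

```text
time_s: 12.48
tcp_pos: [0.6516, 0.2468, 0.0761]
ee_rot: [[0.0, -1.0, -0.002], [-1.0, -0.0, -0.0], [0.0, 0.002, -1.0]]
wrist_force: [-0.8, -0.3, -0.8]
gripper_width: 1.001
gripper_force: 0.0
```

Call:
servo_tool:
  targets:
    - [0,0,-0.5,0,87]
    - [0,0,-0.75,0,87]
    - [0,0,-0.82,0,75]
    - [0,0,-0.82,0,65]
    - [0,0,-0.82,0,60]

```text
time_s: 12.9
tcp_pos: [0.6533, 0.2476, 0.0553]
ee_rot: [[0.001, -1.0, 0.003], [-1.0, -0.001, 0.001], [-0.001, -0.003, -1.0]]
wrist_force: [1.0, -0.3, 0.5]
gripper_width: 0.851
gripper_force: 0.0
```

Call:
servo_tool:
  targets:
    - [0,0,0,0,56]
    - [0,0,0,0,50]
    - [0,0,0,0,45]
    - [0,0,0,0,35]
    - [0,0,0,0,35]

```text
time_s: 13.32
tcp_pos: [0.6526, 0.2473, 0.0545]
ee_rot: [[0.001, -1.0, 0.001], [-1.0, -0.001, 0.0], [-0.0, -0.001, -1.0]]
wrist_force: [-0.4, 0.4, 2.4]
gripper_width: 0.586
gripper_force: 30.0
```

Call:
servo_tool:
  targets:
    - [0,0,0,0,35]
    - [0,0,0,0,35]
    - [0,0,0,0,35]
    - [0,0,0,0,35]
    - [0,0,0,0,35]

```text
time_s: 13.73
tcp_pos: [0.6527, 0.2473, 0.0544]
ee_rot: [[0.001, -1.0, 0.001], [-1.0, -0.001, 0.0], [-0.0, -0.001, -1.0]]
wrist_force: [-1.5, 0.0, 5.9]
gripper_width: 0.585
gripper_force: 30.0
```

Call:
servo_tool:
  targets:
    - [0,0,0.3,0,35]
    - [0,0,1.2,0,35]
    - [0,0,2.2,0,35]
    - [0,0,3.2,0,35]
    - [0,0,4,0,35]

```text
time_s: 14.15
tcp_pos: [0.6528, 0.2471, 0.1758]
ee_rot: [[0.001, -1.0, 0.002], [-1.0, -0.001, 0.001], [-0.001, -0.002, -1.0]]
wrist_force: [-0.0, 0.5, 0.2]
gripper_width: 0.589
gripper_force: 30.0
```

Call:
servo_tool:
  targets:
    - [-1,-0.2,0,0,35]
    - [-2.2,-0.44,0,0,35]
    - [-3.4,-0.68,0,0,35]
    - [-4.6,-0.92,0,0,35]
    - [-5.7,-1.14,0,0,35]

```text
time_s: 14.57
tcp_pos: [0.4792, 0.2119, 0.1732]
ee_rot: [[0.0, -1.0, -0.001], [-1.0, -0.0, -0.0], [0.0, 0.001, -1.0]]
wrist_force: [-0.2, 0.6, 0.7]
gripper_width: 0.581
gripper_force: 30.0
```

Call:
servo_tool:
  targets:
    - [-0.41,-0.08,-0.2,0,35]
    - [-0.41,-0.08,-1,0,35]
    - [-0.41,-0.08,-2,0,35]
    - [-0.41,-0.08,-2.9,0,35]
    - [-0.41,-0.08,-3.5,0,35]

```text
time_s: 14.98
tcp_pos: [0.4678, 0.2096, 0.0665]
ee_rot: [[0.0, -1.0, -0.002], [-1.0, -0.0, -0.001], [0.001, 0.002, -1.0]]
wrist_force: [-0.1, -0.4, -0.2]
gripper_width: 0.585
gripper_force: 30.0
```

Call:
servo_tool:
  targets:
    - [0,0,-0.2,0,35]
    - [0,0,-0.3,0,35]
    - [0,0,-0.35,0,35]
    - [0,0,-0.37,0,35]
    - [0,0,-0.37,0,35]

```text
time_s: 15.4
tcp_pos: [0.4697, 0.211, 0.0585]
ee_rot: [[0.001, -1.0, 0.002], [-1.0, -0.001, 0.001], [-0.001, -0.002, -1.0]]
wrist_force: [0.4, 0.0, 0.2]
gripper_width: 0.588
gripper_force: 30.0
```

Call:
servo_tool:
  targets:
    - [0,0,-0.02,0,35]
    - [0,0,-0.04,0,35]
    - [0,0,-0.04,0,35]
    - [0,0,-0.04,0,35]
    - [0,0,-0.04,0,35]

```text
time_s: 15.82
tcp_pos: [0.4696, 0.2109, 0.0574]
ee_rot: [[0.001, -1.0, 0.002], [-1.0, -0.001, 0.001], [-0.001, -0.002, -1.0]]
wrist_force: [-0.8, 0.3, 5.3]
gripper_width: 0.586
gripper_force: 30.0
```

Call:
servo_tool:
  targets:
    - [0,0,0,0,55]
    - [0,0,0,0,60]
    - [0,0,0,0,70]
    - [0,0,0,0,75]
    - [0,0,0,0,80]

```text
time_s: 16.23
tcp_pos: [0.469, 0.2104, 0.056]
ee_rot: [[0.001, -1.0, -0.0], [-1.0, -0.001, -0.0], [0.0, 0.0, -1.0]]
wrist_force: [0.1, -1.1, 0.3]
gripper_width: 0.833
gripper_force: 0.0
```

Call:
servo_tool:
  targets:
    - [0,0,0.2,0,80]
    - [0,0,1,0,75]
    - [0,0,2.2,0,75]
    - [0,0,3.4,0,75]
    - [0,0,4.4,0,75]

```text
time_s: 16.65
tcp_pos: [0.4694, 0.2106, 0.1911]
ee_rot: [[0.001, -1.0, 0.002], [-1.0, -0.001, 0.001], [-0.001, -0.002, -1.0]]
wrist_force: [0.7, -0.3, -0.4]
gripper_width: 0.868
gripper_force: 0.0
```

Call:
servo_tool:
  targets:
    - [1,-0.5,0,0,70]
    - [2.2,-1.1,0,0,70]
    - [3.4,-1.7,0,0,70]
    - [4.6,-2.29,0,0,70]
    - [5.7,-2.83,0,0,70]

```text
time_s: 17.07
tcp_pos: [0.6417, 0.1243, 0.1887]
ee_rot: [[0.001, -1.0, 0.0], [-1.0, -0.001, 0.0], [-0.0, -0.0, -1.0]]
wrist_force: [0.8, 0.4, 0.2]
gripper_width: 0.81
gripper_force: 0.0
```

Call:
servo_tool:
  targets:
    - [0.4,-0.2,0,0,70]
    - [0.4,-0.2,-0.7,0,70]
    - [0.4,-0.2,-1.9,0,70]
    - [0.4,-0.2,-3.1,0,70]
    - [0.4,-0.2,-4.1,0,70]

```text
time_s: 17.48
tcp_pos: [0.6513, 0.1191, 0.0633]
ee_rot: [[0.0, -1.0, -0.001], [-1.0, -0.0, -0.0], [0.0, 0.001, -1.0]]
wrist_force: [-0.4, 0.2, -0.9]
gripper_width: 0.805
gripper_force: 0.0
```

Call:
servo_tool:
  targets:
    - [0,0,-0.5,0,70]
    - [0,0,-0.85,0,70]
    - [0,0,-0.97,0,60]
    - [0,0,-0.97,0,50]
    - [0,0,-0.97,0,45]

```text
time_s: 17.9
tcp_pos: [0.6531, 0.1199, 0.0376]
ee_rot: [[0.001, -1.0, 0.002], [-1.0, -0.001, 0.001], [-0.001, -0.002, -1.0]]
wrist_force: [0.6, -0.8, -0.2]
gripper_width: 0.657
gripper_force: 0.0
```

Call:
servo_tool:
  targets:
    - [0,0,0,0,40]
    - [0,0,0,0,36]
    - [0,0,0,0,30]
    - [0,0,0,0,25]
    - [0,0,0,0,20]

```text
time_s: 18.32
tcp_pos: [0.6523, 0.1197, 0.0371]
ee_rot: [[0.001, -1.0, 0.001], [-1.0, -0.001, 0.0], [-0.0, -0.001, -1.0]]
wrist_force: [-1.0, 0.5, 3.6]
gripper_width: 0.37
gripper_force: 30.0
```

Call:
servo_tool:
  targets:
    - [0,0,0,0,20]
    - [0,0,0,0,20]
    - [0,0,0,0,20]
    - [0,0,0,0,20]
    - [0,0,0,0,20]

```text
time_s: 18.73
tcp_pos: [0.6523, 0.1197, 0.0371]
ee_rot: [[0.001, -1.0, 0.001], [-1.0, -0.001, 0.0], [-0.0, -0.001, -1.0]]
wrist_force: [-1.7, 1.1, 6.2]
gripper_width: 0.371
gripper_force: 30.0
```

Call:
servo_tool:
  targets:
    - [0,0,0.3,0,20]
    - [0,0,1.2,0,20]
    - [0,0,2.2,0,20]
    - [0,0,3.2,0,20]
    - [0,0,4,0,20]

```text
time_s: 19.15
tcp_pos: [0.6527, 0.1196, 0.1586]
ee_rot: [[0.001, -1.0, 0.002], [-1.0, -0.001, 0.0], [-0.0, -0.002, -1.0]]
wrist_force: [0.8, 0.2, 0.0]
gripper_width: 0.366
gripper_force: 30.0
```

Call:
servo_tool:
  targets:
    - [-0.6,-0.7,0,0,20]
    - [-1.4,-1.6,0,0,20]
    - [-2.2,-2.5,0,0,20]
    - [-3,-3.4,0,0,20]
    - [-3.8,-4.3,0,0,20]

```text
time_s: 19.57
tcp_pos: [0.5367, -0.0105, 0.1562]
ee_rot: [[0.001, -1.0, 0.0], [-1.0, -0.001, 0.0], [-0.0, -0.0, -1.0]]
wrist_force: [1.0, 0.3, 0.6]
gripper_width: 0.368
gripper_force: 30.0
```

Call:
servo_tool:
  targets:
    - [-0.8,-0.9,0,0,20]
    - [-1.6,-1.8,0,0,20]
    - [-2.2,-2.5,0,0,20]
    - [-2.38,-2.75,0,0,20]
    - [-2.38,-2.75,-0.6,0,20]

```text
time_s: 19.98
tcp_pos: [0.4677, -0.0934, 0.1413]
ee_rot: [[-0.001, -1.0, 0.008], [-1.0, 0.001, 0.0], [-0.0, -0.008, -1.0]]
wrist_force: [1.3, 0.5, 0.3]
gripper_width: 0.368
gripper_force: 30.0
```

Call:
servo_tool:
  targets:
    - [0,0,-0.9,0,20]
    - [0,0,-1.8,0,20]
    - [0,0,-2.6,0,20]
    - [0,0,-3,0,20]
    - [0,0,-3.15,0,20]

```text
time_s: 20.4
tcp_pos: [0.4659, -0.0919, 0.0416]
ee_rot: [[0.001, -1.0, -0.004], [-1.0, -0.001, -0.0], [0.0, 0.004, -1.0]]
wrist_force: [0.1, -0.0, -0.1]
gripper_width: 0.369
gripper_force: 30.0
```

Call:
servo_tool:
  targets:
    - [0,0,-0.08,0,20]
    - [0,0,-0.12,0,20]
    - [0,0,-0.12,0,20]
    - [0,0,-0.12,0,20]
    - [0,0,-0.12,0,20]

```text
time_s: 20.82
tcp_pos: [0.4673, -0.0918, 0.0409]
ee_rot: [[0.001, -1.0, 0.002], [-1.0, -0.001, 0.0], [-0.0, -0.002, -1.0]]
wrist_force: [-0.6, 0.1, 1.1]
gripper_width: 0.369
gripper_force: 30.0
```

Call:
servo_tool:
  targets:
    - [0,0,-0.02,0,20]
    - [0,0,-0.03,0,20]
    - [0,0,-0.03,0,20]
    - [0,0,-0.03,0,20]
    - [0,0,-0.03,0,20]

```text
time_s: 21.23
tcp_pos: [0.4672, -0.0919, 0.04]
ee_rot: [[0.001, -1.0, 0.001], [-1.0, -0.001, -0.0], [0.0, -0.001, -1.0]]
wrist_force: [-1.3, -0.2, 5.6]
gripper_width: 0.371
gripper_force: 30.0
```

Call:
servo_tool:
  targets:
    - [0,0,0,0,35]
    - [0,0,0,0,45]
    - [0,0,0,0,55]
    - [0,0,0,0,60]
    - [0,0,0,0,60]

```text
time_s: 21.65
tcp_pos: [0.4665, -0.0919, 0.039]
ee_rot: [[0.001, -1.0, -0.0], [-1.0, -0.001, -0.0], [0.0, 0.0, -1.0]]
wrist_force: [0.6, 0.7, 0.9]
gripper_width: 0.62
gripper_force: 0.0
```

Call:
servo_tool:
  targets:
    - [0,0,0.2,0,60]
    - [0,0,1,0,60]
    - [0,0,2.2,0,60]
    - [0,0,3.4,0,60]
    - [0,0,4.4,0,60]

```text
time_s: 22.07
tcp_pos: [0.4669, -0.092, 0.1739]
ee_rot: [[0.001, -1.0, 0.002], [-1.0, -0.001, -0.0], [0.0, -0.002, -1.0]]
wrist_force: [0.5, 0.9, 0.4]
gripper_width: 0.692
gripper_force: 0.0
```

Call:
servo_tool:
  targets:
    - [1,0.5,0,-0.11,60]
    - [2.2,1.1,0,-0.22,60]
    - [3.4,1.7,0,-0.33,60]
    - [4.6,2.3,0,-0.44,60]
    - [5.8,2.9,0,-0.55,60]

```text
time_s: 22.48
tcp_pos: [0.642, -0.0041, 0.1718]
ee_rot: [[-0.527, -0.85, 0.0], [-0.85, 0.527, 0.0], [-0.0, -0.0, -1.0]]
wrist_force: [0.9, 0.3, 0.1]
gripper_width: 0.685
gripper_force: 0.0
```

Call:
servo_tool:
  targets:
    - [0.44,0.22,0,0,60]
    - [0.44,0.22,-0.5,0,60]
    - [0.44,0.22,-1,0,60]
    - [0.44,0.22,-1,0,60]
    - [0.44,0.22,-1,0,60]

```text
time_s: 22.9
tcp_pos: [0.6533, 0.0015, 0.1405]
ee_rot: [[-0.522, -0.853, -0.002], [-0.853, 0.522, -0.001], [0.002, 0.002, -1.0]]
wrist_force: [0.4, -0.1, -0.1]
gripper_width: 0.693
gripper_force: 0.0
```

```bash
python3 - <<'E'
from h import *
a=cam("top")["pixels"][:,:,::-1];b=cam("scene")["pixels"][:,:,::-1]
print(r.sense()["tcp_pos"])
f=lambda im,x,y:cv2.convertScaleAbs(cv2.resize(im[y:y+150,x:x+200],None,fx=4,fy=4,interpolation=cv2.INTER_CUBIC),alpha=1.8)
cv2.imwrite("pics/g2.png",f(b,200,120)); cv2.imwrite("pics/g3.png",f(a,190,120))
E
```

```text
[0.65430486 0.00152781 0.14238019]
```

View pics/g2.png

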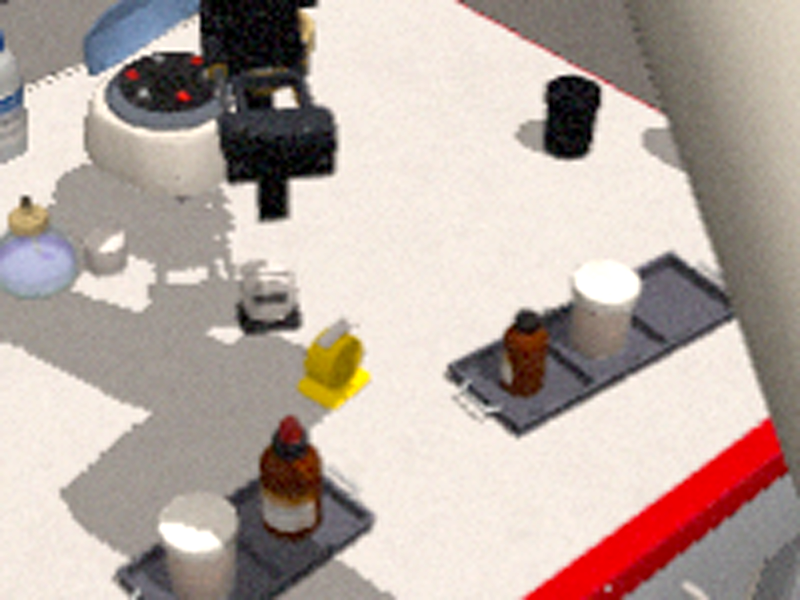

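View pics/g3.png

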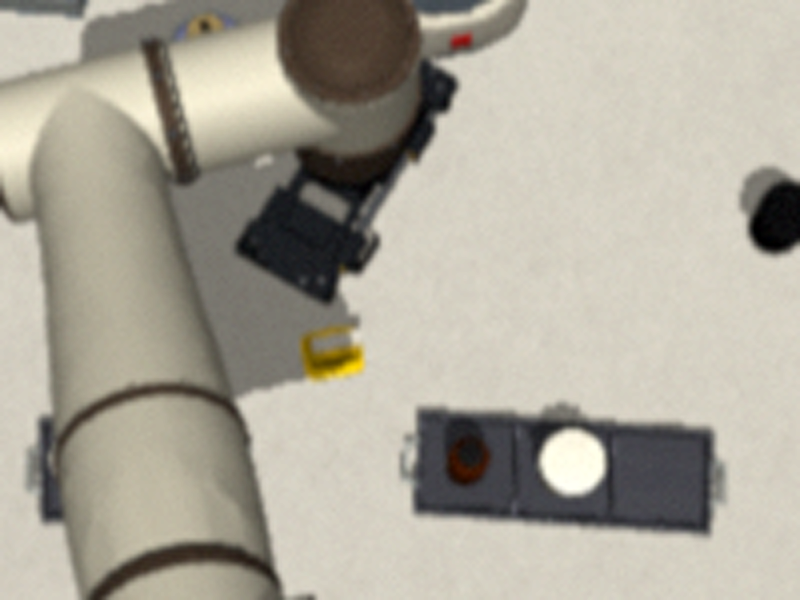

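The pictures show the four placed items upright in their compartments, and the fingers (scene crop x≈272) in line with the grey counter's face (269,295). I'll descend on it.

Call:
servo_tool:
  targets:
    - [0,0,-0.7,0,60]
    - [0,0,-1.5,0,60]
    - [0,0,-2.3,0,60]
    - [0,0,-3,0,60]
    - [0,0,-3.4,0,60]

```text
time_s: 23.42
tcp_pos: [0.6532, 0.0014, 0.0381]
ee_rot: [[-0.522, -0.853, -0.001], [-0.853, 0.522, -0.0], [0.001, 0.001, -1.0]]
wrist_force: [-0.2, 0.3, -1.3]
gripper_width: 0.694
gripper_force: 0.0
```

Call:
servo_tool:
  targets:
    - [0,0,0,0,60]
    - [0,0,0,0,50]
    - [0,0,0,0,40]
    - [0,0,0,0,35]
    - [0,0,0,0,30]

```text
time_s: 23.83
tcp_pos: [0.6548, 0.0019, 0.0408]
ee_rot: [[-0.522, -0.853, 0.003], [-0.853, 0.522, 0.001], [-0.002, -0.002, -1.0]]
wrist_force: [-0.8, 0.2, -0.5]
gripper_width: 0.472
gripper_force: 0.0
```

Call:
servo_tool:
  targets:
    - [0,0,0,0,28]
    - [0,0,0,0,24]
    - [0,0,0,0,20]
    - [0,0,0,0,15]
    - [0,0,0,0,10]

```text
time_s: 24.25
tcp_pos: [0.6542, 0.0017, 0.0396]
ee_rot: [[-0.522, -0.853, 0.001], [-0.853, 0.522, -0.0], [-0.0, -0.001, -1.0]]
wrist_force: [0.4, 1.1, 2.3]
gripper_width: 0.276
gripper_force: 30.0
```

Call:
servo_tool:
  targets:
    - [0,0,0,0,10]
    - [0,0,0,0,10]
    - [0,0,0,0,10]
    - [0,0,0,0,10]
    - [0,0,0,0,10]

```text
time_s: 24.67
tcp_pos: [0.6542, 0.0017, 0.0396]
ee_rot: [[-0.522, -0.853, 0.001], [-0.853, 0.522, -0.0], [-0.0, -0.001, -1.0]]
wrist_force: [-0.6, -0.1, 3.0]
gripper_width: 0.277
gripper_force: 30.0
```

Call:
servo_tool:
  targets:
    - [0,0,0.3,0,10]
    - [0,0,1.2,0,10]
    - [0,0,2.2,0,10]
    - [0,0,3.2,0,10]
    - [0,0,4,0,10]

```text
time_s: 25.08
tcp_pos: [0.6538, 0.0017, 0.1611]
ee_rot: [[-0.522, -0.853, 0.0], [-0.853, 0.522, 0.0], [-0.0, -0.0, -1.0]]
wrist_force: [0.9, 0.1, -0.4]
gripper_width: 0.273
gripper_force: 30.0
```

Call:
servo_tool:
  targets:
    - [-0.6,-0.7,0,0.05,10]
    - [-1.4,-1.7,0,0.1,10]
    - [-2.2,-2.7,0,0.15,10]
    - [-3,-3.7,0,0.2,10]
    - [-3.8,-4.7,0,0.25,10]

```text
time_s: 25.5
tcp_pos: [0.5378, -0.1402, 0.1588]
ee_rot: [[-0.292, -0.956, -0.002], [-0.956, 0.292, 0.0], [0.0, 0.002, -1.0]]
wrist_force: [-0.1, -0.6, -1.0]
gripper_width: 0.269
gripper_force: 30.0
```

Call:
servo_tool:
  targets:
    - [-0.8,-1,0,0.05,10]
    - [-1.6,-2,0,0.1,10]
    - [-2.3,-2.9,0,0.15,10]
    - [-2.7,-3.4,0,0.2,10]
    - [-2.86,-3.6,0,0.22,10]

```text
time_s: 25.92
tcp_pos: [0.4511, -0.2489, 0.1589]
ee_rot: [[-0.081, -0.997, -0.002], [-0.997, 0.081, 0.001], [-0.001, 0.002, -1.0]]
wrist_force: [-0.1, -0.4, -1.2]
gripper_width: 0.277
gripper_force: 30.0
```

Call:
servo_tool:
  targets:
    - [0,0,-0.5,0,10]
    - [0,0,-1.4,0,10]
    - [0,0,-2.3,0,10]
    - [0,0,-3.1,0,10]
    - [0,0,-3.5,0,10]

```text
time_s: 26.33
tcp_pos: [0.4515, -0.2467, 0.0512]
ee_rot: [[-0.08, -0.997, -0.006], [-0.997, 0.08, 0.002], [-0.002, 0.006, -1.0]]
wrist_force: [-0.2, 0.1, -0.4]
gripper_width: 0.273
gripper_force: 30.0
```

Call:
servo_tool:
  targets:
    - [0,0,-0.2,0,10]
    - [0,0,-0.34,0,10]
    - [0,0,-0.36,0,10]
    - [0,0,-0.36,0,10]
    - [0,0,-0.36,0,10]

```text
time_s: 26.75
tcp_pos: [0.4548, -0.2474, 0.0443]
ee_rot: [[-0.079, -0.997, 0.002], [-0.997, 0.079, -0.0], [0.0, -0.002, -1.0]]
wrist_force: [0.7, -0.2, -1.0]
gripper_width: 0.278
gripper_force: 30.0
```

Call:
servo_tool:
  targets:
    - [0,0,-0.03,0,10]
    - [0,0,-0.06,0,10]
    - [0,0,-0.06,0,10]
    - [0,0,-0.06,0,10]
    - [0,0,-0.06,0,10]

```text
time_s: 27.17
tcp_pos: [0.4546, -0.2474, 0.0425]
ee_rot: [[-0.079, -0.997, 0.001], [-0.997, 0.079, -0.001], [0.0, -0.001, -1.0]]
wrist_force: [-1.1, 1.0, 5.1]
gripper_width: 0.271
gripper_force: 30.0
```

Call:
servo_tool:
  targets:
    - [0,0,0,0,28]
    - [0,0,0,0,34]
    - [0,0,0,0,42]
    - [0,0,0,0,48]
    - [0,0,0,0,48]

```text
time_s: 27.58
tcp_pos: [0.4539, -0.2473, 0.0413]
ee_rot: [[-0.079, -0.997, -0.0], [-0.997, 0.079, 0.0], [-0.0, 0.0, -1.0]]
wrist_force: [-0.8, 0.6, -0.1]
gripper_width: 0.513
gripper_force: 0.0
```

Call:
servo_tool:
  targets:
    - [0,0,0.2,0,50]
    - [0,0,1,0,50]
    - [0,0,2.2,0,50]
    - [0,0,3.4,0,50]
    - [0,0,4.4,0,50]

```text
time_s: 28.0
tcp_pos: [0.4543, -0.2475, 0.1764]
ee_rot: [[-0.079, -0.997, 0.002], [-0.997, 0.079, -0.001], [0.001, -0.002, -1.0]]
wrist_force: [0.7, -0.4, 0.2]
gripper_width: 0.572
gripper_force: 0.0
```

Call:
servo_tool:
  targets:
    - [0.8,0.8,0.5,0,50]
    - [1.6,1.6,1,0,50]
    - [2.4,2.4,1.5,0,50]
    - [3.2,3.2,1.5,0,50]
    - [4,4,1.5,0,50]

```text
time_s: 28.42
tcp_pos: [0.5754, -0.1261, 0.2206]
ee_rot: [[-0.079, -0.997, 0.003], [-0.997, 0.079, 0.0], [-0.0, -0.003, -1.0]]
wrist_force: [-0.8, -0.6, -0.4]
gripper_width: 0.574
gripper_force: 0.0
```

```bash
python3 - <<'E'
from h import *
a=cam("top")["pixels"][:,:,::-1];b=cam("scene")["pixels"][:,:,::-1]
s=r.sense();print(s["tcp_pos"],s["wrist_force"])
f=lambda im,x,y:cv2.convertScaleAbs(cv2.resize(im[y:y+150,x:x+200],None,fx=4,fy=4,interpolation=cv2.INTER_CUBIC),alpha=1.8)
cv2.imwrite("pics/g4.png",np.vstack([f(b,220,150)[:,:],f(a,190,150)])[::2,::2] if 0 else np.vstack([cv2.resize(f(b,220,150)[:540],(533,300)),cv2.resize(f(a,190,150),(533,300))]))
E
```

```text
[ 0.57694365 -0.12441354  0.21869343] [-1.04637124 -0.96757871  0.15261759]
```

View pics/g4.png

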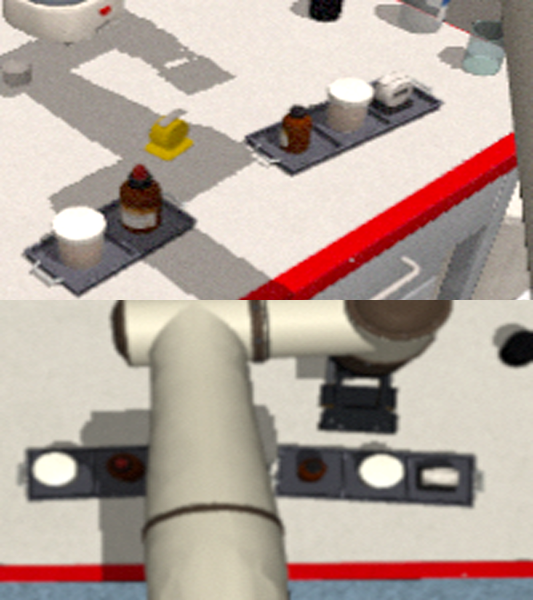

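All five items are upright in their compartments: jar (78,235) and stain bottle (140,200) in the shorter tray, and oil bottle (297,130), jar (350,105) and counter (393,92) in the longer one. The gripper is clear, so I'm handing the job in.

```bash
python3 -c "
from station import r
print(r.finish_job())"
```

```text
the job is handed in; nothing more can be done
None
```

I made up both kits and handed the job in: the last pictures show all five items upright in their compartments with the gripper clear, but the hand-in returned no verdict.

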